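# Change the cartridges of a bench analyser

## Robot

A 7-joint arm with a two-finger parallel gripper is mounted at the origin on the work surface. World frame = base frame: x ahead of the robot, y to its left, z up, the work surface at z = 0. Lengths are in m, angles in rad, forces in N, time in s.
With the tool pointing down it reaches from about 0.425 to 0.925 m from the base axis. Payload 6.8 kg.
Tool frame: the origin (TCP) lies at the very end of the fingers, on their centre line; the grasp point (between the pads) lies 19 mm behind it; z points along the fingers, y is the line along which they close (so a half turn about z gives the same grasp; the last joint's range is limited). The gripper opens to 85 mm and grips with 20 to 120 N. Pads are 22 mm wide; open, the fingers measure 114 mm over their backs; the gripper's body (76 mm by 85 mm) begins 54 mm behind the grasp point. The pads swing forward as they close: fully open they stand 13 mm farther back than shut.
Start: joints at [-1.327, 0.477, 0.022, 1.555, -0.011, 1.109, -0.083], TCP at [0.233, 0.634, 0.231] pointing down, gripper open.
Joint ranges: [-2.96, 2.96], [-0.34, 2.1], [-1.41, 1.46], [0.24, 2.44], [-1.37, 4.51], [0.17, 1.92], [-2.96, 2.96]. Speed limits (rad/s): [2.39, 2.39, 3.14, 3.14, 3.14, 3.14, 3.14].

## Interface

Orientations are given as a unit quaternion [w, x, y, z].
In Python, from station import bot gives the robot as it stands. The module is installed in compiled form; this text tells all that it offers.
- The arm moves only by the shell command python3 -m jog 'ROWS' [OPENING] [FORCE]. ROWS is JSON, a list of rows, each a list of 4 numbers: the shift along the tool's x, y, z in cm, then the turn about the tool's z in rad. In form: [[x, y, z, spin], ...]. A call has 1 to 20 rows; each row is the pose to reach, as a shift and turn from the pose commanded when the call began, along the tool's axes at that moment; what a row does not reach only later rows make up. A row lasts 1/12 s, in which the tool goes at most 41.7 mm and 7.16 degrees, less where a joint would pass 70% of its speed; a pose out of reach is approached as far as the arm can. A call with a gripper value outside its range is refused whole. OPENING is the closure, from -1 (fully open) to 1 (shut), set as the call begins (- or left out, the last holds). The fingers move at their own pace and stop on an object; FORCE is the grip in N (left out, the last holds). Time passes only in rows, so rows that repeat a pose let the fingers close. It gives the time, the measured TCP pose, the force, the opening and the grip force at its end, in the units of the state.
- bot.get_obs(): the state, without advancing time (a new reading comes with each control period).
- bot.read_camera(name): name is "scene" or "top"; returns a dict with "pixels" (400x640x3 uint8, red, green, blue), "depth" (400x640 float32, m along the optical axis (not along the pixel's ray), 0 where there is no reading), "fovy" (degrees; the focal length in pixels is half the picture's height over the tangent of half this angle, whatever the lens; pixels are square), "cx", "cy" (the principal point, pixels), "pose" (4x4, takes a point from camera to world coordinates). Camera axes: x right, y down, z forward; pixel columns grow to the right and rows downward; lengths in m; the calibration is good to about 2 mm. A picture is of the moment at which its call begins.
- bot.hand_in(): hands the job in; it is judged then, once.
The state is a dict: "t": time; "q": joint angles; "joint_vel": joint speeds; "joint_torque": joint torques, N m; "eef_pos": TCP position; "tool_rot": TCP orientation; "contact_force": force on the tool from outside, world axes, zero at the start; "torque": the same for the moment, N m; "gripper_width": opening from 0.0 (shut) to 1.0 (fully open); "grasp_force": force on a finger pad.
Only numpy, scipy, OpenCV 4.12 (cv2) and the standard library are available. Lean on these libraries where they do the work, as an engineer would, in place of code of your own. Each camera call takes 0.05 s, during which the arm holds its last target. There are 200 camera calls.

## Task

Pull up the spring plunger knob on the bench analyser's clear cover and slide the cover all the way back; one of the three bays holds a used cartridge: press it down again so that its catch lets it pop up, then lift it out and stand it upright in the white tray. Put every fresh cartridge that waits on the desk into a bay of its own and press it down until the catch holds it. Then slide the cover fully shut so that the plunger drops back into its hole, and do not knock over the cup, the bottle or the vial.

Things in the scene. Friction and masses are not known exactly. Their poses are not given: they have to be found in the camera images.
- analyser: bench analyser, fixed, white and grey box 251 mm deep (x from -66 to +185), 248 mm wide (y), front towards its -x. Origin at desk level under the centre of the row of three bays, which runs along its y. Around the bays the deck is 64 mm high; behind x = +67 mm the housing is 88 mm high; the side walls (outermost 14 mm in y) are 92 mm high and carry the cover
- cover (a joint): slide of the clear cover towards the analyser's +x (away from its front), m: 0 = shut over the bays, 0.120 = fully open, 2 N friction; no spring. The cover is a 116 by 248 by 5 mm sheet in a grey frame, underside 93 mm above the desk (clears held cartridges, not popped-up ones), shut from x = -62 to +54 mm of the analyser
- plunger (a joint): how far the plunger knob on the cover is pulled up, m: 0 = its pin is down in the hole, which locks the shut cover; free from 0.007; 0.012 = fully up; spring 3 N at 0 to 6 N. Off the hole the pin rides on the side wall at about 0.0065; with the cover at 0 and the knob let go it drops in by itself. No catch holds the cover open
- knob_grip (a point): point on the axis of the plunger knob, 1 mm above the middle of the knob's height: black upright cylinder of 24 mm diameter, 26 mm tall, at the left front corner of the cover (y = +117 mm of the analyser), its underside 10 mm above the cover's top; it moves with cover and knob
- old: the used cartridge: at the start it is held down in one of the bays. white cartridge block, 36 mm (its x) by 50 mm (its y) by 72 mm tall (z), the lowest 6 mm a heavy steel foot stepped in by 1 mm all round, 0.14 kg (varies); origin at the centre of its underside; the same either way round
- new1: fresh cartridge 1 (may be absent), standing on the desk left of the analyser at the start: white cartridge block, 36 mm (its x) by 50 mm (its y) by 72 mm tall (z), the lowest 6 mm a heavy steel foot stepped in by 1 mm all round, 0.14 kg (varies); origin at the centre of its underside; the same either way round
- new2: fresh cartridge 2 (may be absent), standing on the desk left of the analyser at the start: white cartridge block, 36 mm (its x) by 50 mm (its y) by 72 mm tall (z), the lowest 6 mm a heavy steel foot stepped in by 1 mm all round, 0.14 kg (varies); origin at the centre of its underside; the same either way round
- new3: fresh cartridge 3 (may be absent), standing on the desk left of the analyser at the start: white cartridge block, 36 mm (its x) by 50 mm (its y) by 72 mm tall (z), the lowest 6 mm a heavy steel foot stepped in by 1 mm all round, 0.14 kg (varies); origin at the centre of its underside; the same either way round
- bay1: one of three identical upright cartridge bays in the analyser, fixed: slot 39 mm (its x, the analyser's x) by 53 mm (its y) inside, flaring to 47 by 61 mm over the top 8 mm. Origin at desk level under the slot's centre; the bay's rim is 68.5 mm above it. It stands in any of the analyser's three places (74 mm apart along y)
- bay2: one of three identical upright cartridge bays in the analyser, fixed: slot 39 mm (its x, the analyser's x) by 53 mm (its y) inside, flaring to 47 by 61 mm over the top 8 mm. Origin at desk level under the slot's centre; the bay's rim is 68.5 mm above it. It stands in any of the analyser's three places (74 mm apart along y)
- bay3: one of three identical upright cartridge bays in the analyser, fixed: slot 39 mm (its x, the analyser's x) by 53 mm (its y) inside, flaring to 47 by 61 mm over the top 8 mm. Origin at desk level under the slot's centre; the bay's rim is 68.5 mm above it. It stands in any of the analyser's three places (74 mm apart along y)
- bay1_mouth (a point): centre of the rim of bay 1, 68.5 mm above the desk; axes as the bay's
- bay2_mouth (a point): centre of the rim of bay 2, 68.5 mm above the desk; axes as the bay's
- bay3_mouth (a point): centre of the rim of bay 3, 68.5 mm above the desk; axes as the bay's
- catch1 (a joint): spring platform at the bottom of bay 1, m downwards: 0 = up (a cartridge set on it has its underside 30.5 mm above the desk, its top 34 mm above the rim), 0.015 to 0.016 = held by the catch (top about 18.5 mm above the rim), 0.0225 = bottom stop (11.5 mm). Push-push: push the cartridge to the stop and let it rise: held; push to the stop and let go again: it is freed and rises to 0
- catch2 (a joint): the same for bay 2. The catch changes over only in the last 1 mm before the bottom stop; a shorter push changes nothing
- catch3 (a joint): the same for bay 3. The spring pushes up with 3 N at 0 and 7 N at the bottom stop and is damped (40 N per m/s, so push and let up at about 40 mm/s); the stop is rigid
- tray: shallow white tray right of the analyser, fixed, 120 mm (x) by 140 mm (y) by 30 mm high, walls and floor 4 mm; origin at the centre of its underside
- cup: clear specimen cup, 72 mm across, 85 mm tall, loose, must stay standing; origin at the centre of its underside
- bottle: white bottle, 60 mm across, 140 mm tall, loose, must stay standing; origin at the centre of its underside
- vial: small clear vial with a red cap, 26 mm across, 60 mm tall, loose, must stay standing; origin at the centre of its underside
There are look-alikes about, which are no part of the job. Leave any blue or yellow look-alike of the new3 alone. What is shaped like the new1 but yellow is not meant.

How it is judged:
On the way, in this order (a step that is already met when the one before it is completed fails the run):
1. the cover is slid open (value of joint cover above 0.105 m), for 0.2 s.
2. the used cartridge has been freed by its catch and stands popped up in its bay (value of joint catch1 below 0.004 m and horizontal distance between old and bay1_mouth below 0.01 m and z of old in the frame of bay1_mouth between -0.045 and -0.03 m), for 0.1 s.
3. the used cartridge stands in the tray and every fresh one is held down in a bay (x of old in the frame of tray between -0.052 and 0.052 m and y of old in the frame of tray between -0.062 and 0.062 m and z of old in the frame of tray between -0.002 and 0.012 m and angle between old's own z axis and vertical below 0.15 rad and linear speed of old below 0.03 m/s and contact force between old and the fingers below 0.05 N and ((horizontal distance between new1 and bay1_mouth below 0.006 m and value of joint catch1 between 0.013 and 0.0185 m and z of new1 in the frame of bay1_mouth between -0.06 and -0.048 m and angle between new1's own z axis and vertical below 0.12 rad) or (horizontal distance between new1 and bay2_mouth below 0.006 m and value of joint catch2 between 0.013 and 0.0185 m and z of new1 in the frame of bay2_mouth between -0.06 and -0.048 m and angle between new1's own z axis and vertical below 0.12 rad) or (horizontal distance between new1 and bay3_mouth below 0.006 m and value of joint catch3 between 0.013 and 0.0185 m and z of new1 in the frame of bay3_mouth between -0.06 and -0.048 m and angle between new1's own z axis and vertical below 0.12 rad)) and ((horizontal distance between new2 and bay1_mouth below 0.006 m and value of joint catch1 between 0.013 and 0.0185 m and z of new2 in the frame of bay1_mouth between -0.06 and -0.048 m and angle between new2's own z axis and vertical below 0.12 rad) or (horizontal distance between new2 and bay2_mouth below 0.006 m and value of joint catch2 between 0.013 and 0.0185 m and z of new2 in the frame of bay2_mouth between -0.06 and -0.048 m and angle between new2's own z axis and vertical below 0.12 rad) or (horizontal distance between new2 and bay3_mouth below 0.006 m and value of joint catch3 between 0.013 and 0.0185 m and z of new2 in the frame of bay3_mouth between -0.06 and -0.048 m and angle between new2's own z axis and vertical below 0.12 rad)) and ((horizontal distance between new3 and bay1_mouth below 0.006 m and value of joint catch1 between 0.013 and 0.0185 m and z of new3 in the frame of bay1_mouth between -0.06 and -0.048 m and angle between new3's own z axis and vertical below 0.12 rad) or (horizontal distance between new3 and bay2_mouth below 0.006 m and value of joint catch2 between 0.013 and 0.0185 m and z of new3 in the frame of bay2_mouth between -0.06 and -0.048 m and angle between new3's own z axis and vertical below 0.12 rad) or (horizontal distance between new3 and bay3_mouth below 0.006 m and value of joint catch3 between 0.013 and 0.0185 m and z of new3 in the frame of bay3_mouth between -0.06 and -0.048 m and angle between new3's own z axis and vertical below 0.12 rad))), for 0.2 s.
At the end, for the whole second after the job is handed in: the used cartridge stands upright (0.15 rad), released and at rest in the tray; each fresh one is held down by the catch of its own bay (joint 13 to 18.5 mm, within 6 mm of the slot centre, upright); cover shut within 4 mm, plunger down within 3 mm (all of step 3 and value of joint cover below 0.004 m and value of joint plunger below 0.003 m); the robot touches nothing.
It fails at once if the cup is knocked over (angle between cup's own z axis and vertical above 0.6 rad).
It fails at once if the bottle is knocked over (angle between bottle's own z axis and vertical above 0.6 rad).
It fails at once if the vial is knocked over (angle between vial's own z axis and vertical above 0.6 rad).
Of new1, new2, new3 only 2 to 3 are there at a start; the rules pass over those that are not, and their reading is None.
At some moment in a run one of new1, new2, new3 may be knocked a few centimetres aside while the robot is not near it.
It also fails if it takes over 192 s, if anything falls off the work surface, if the arm or the gripper's body presses on something with over 40 N, if the wrist force passes 120 N, or if a joint passes its speed limit or range.

## Working session

There is one attempt and no reset: what is moved stays moved. The work goes in short steps, Python scripts to look and compute and a shell command to move; the robot and the scene stay as the last step left them, time stands still between calls to the robot, and variables do not carry over. Pictures are saved under pics/ and viewed, at most 14 in all, crops included, and the job is handed in when it is done.

```bash
mkdir -p pics; cat > h.py <<'E'
import numpy as np, cv2
from station import bot
def cam(n):
    c=bot.read_camera(n); c['f']=200/np.tan(np.radians(c['fovy'])/2); return c
def save(c,fn): cv2.imwrite(fn,c['pixels'][:,:,::-1])
def pts(c):
    d=c['depth']; v,u=np.mgrid[:400,:640]
    p=np.stack([(u-c['cx'])/c['f']*d,(v-c['cy'])/c['f']*d,d,np.ones_like(d)],-1)
    w=(p@np.array(c['pose']).T)[...,:3]; w[d==0]=np.nan; return w
def ray(c,u,v,z):
    P=np.array(c['pose']); r=P[:3,:3]@np.array([(u-c['cx'])/c['f'],(v-c['cy'])/c['f'],1]); o=P[:3,3]
    return o+r*(z-o[2])/r[2]
E
python3 - <<'E'
from h import *
for n in('top','scene'):
    c=cam(n); save(c,f'pics/{n}0.png'); print(n,c['f'],np.round(c['pose'],3).tolist(),(c['depth']==0).mean())
    np.savez(f'{n}0.npz',**c)
o=bot.get_obs(); print(o)
E
```

```text
top 496.1477235447041 [[-0.019, -0.997, 0.074, 0.364], [-1.0, 0.018, -0.018, 0.053], [0.017, -0.075, -0.997, 1.622], [0.0, 0.0, 0.0, 1.0]] 0.00395703125
scene 378.7772679150776 [[-0.87, 0.26, -0.419, 0.97], [0.493, 0.458, -0.74, 0.865], [-0.0, -0.85, -0.526, 0.713], [0.0, 0.0, 0.0, 1.0]] 0.006078125
{'t': 0.1, 'q': array([-1.32708812,  0.47773348,  0.0223323 ,  1.55631919, -0.01147993,
        1.10931806, -0.08310848]), 'joint_vel': array([-0.00053263, -0.00111195, -0.000634  , -0.00235838,  0.00069361,
       -0.00173336,  0.00035692]), 'joint_torque': array([ 4.41393990e-03, -5.97763538e+01,  1.61374658e+00, -2.81952256e+01,
        1.28437273e-02,  5.11705017e-03, -7.19880518e-06]), 'eef_pos': array([0.23243053, 0.63316189, 0.23042609]), 'tool_rot': array([-7.82194674e-05,  1.74983515e-01,  9.84571018e-01, -8.21257076e-04]), 'contact_force': array([-0.55871728, -0.61005845, -0.09779846]), 'torque': array([0.02848566, 0.03074143, 0.03261933]), 'grasp_force': 0.0, 'gripper_width': 1.0035015134660994}
```

View pics/top0.png

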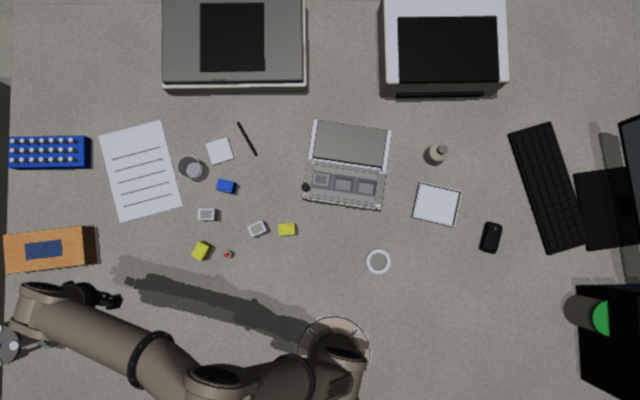

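View pics/scene0.png

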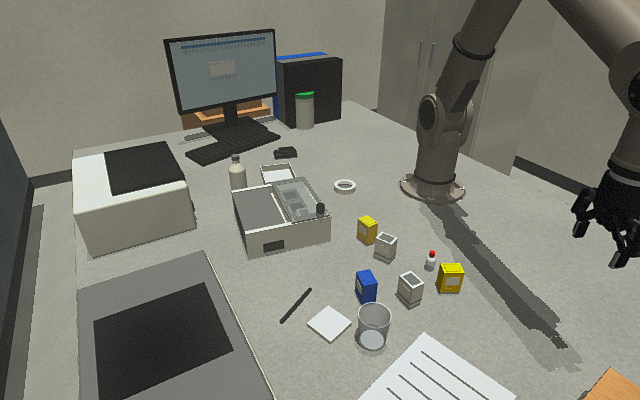

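The top view shows two fresh white cartridges at (206,214) and (257,229), the knob at (306,187), the bays along (320–367,180–187) and the tray at (437,204). The vial is at (228,254), the cup at (193,168) and the bottle at (437,153). The yellow and blue blocks are look-alikes. Next I measure these from depth.

```bash
cat >> h.py <<'E'
def rects(w,zlo,zhi,x0,x1,y0,y1,amin=30):
    m=((w[...,2]>zlo)&(w[...,2]<zhi)&(w[...,0]>x0)&(w[...,0]<x1)&(w[...,1]>y0)&(w[...,1]<y1)).astype(np.uint8)
    out=[]
    n,l,s,_=cv2.connectedComponentsWithStats(m,connectivity=4)
    for i in range(1,n):
        if s[i,4]<amin: continue
        p=w[l==i]; r=cv2.minAreaRect((p[:,:2]*1000).astype(np.float32)); v,u=np.nonzero(l==i)
        out.append((np.round(r[0],1).tolist(),np.round(r[1],1).tolist(),round(r[2],1),round(float(np.median(p[:,2]))*1000,1),int(s[i,4]),int(u.mean()),int(v.mean())))
    return out
E
python3 - <<'E'
from h import *
c=dict(np.load('top0.npz')); w=pts(c); 
print('blocks');[print(r) for r in rects(w,.04,.085,.25,.8,.1,.6)]
print('tray');[print(r) for r in rects(w,.015,.04,.4,.75,-.45,-.05)]
print('housing');[print(r) for r in rects(w,.08,.1,.4,.9,-.2,.25)]
print('knob');[print(r) for r in rects(w,.105,.16,.4,.9,-.5,.25,8)]
for (x,y) in [(320,180),(343,184),(367,187)]:
    print(np.round(w[y-2:y+3:2,x-4:x+5:4,2]*1000).tolist(), w[y,x])
img=c['pixels'][:,:,::-1][115:220,170:470]; cv2.imwrite('pics/crop1.png',cv2.resize(img[:, :],(800,280),interpolation=cv2.INTER_CUBIC))
E
```

```text
blocks
([604.5, 454.4], [46.6, 69.7], 61.3, 67.3, 147, 182, 163)
([585.5, 420.7], [15.1, 56.4], 61.8, 66.1, 55, 196, 171)
([539.2, 333.7], [51.6, 36.3], 75.2, 70.4, 211, 224, 185)
([450.0, 392.4], [52.8, 35.4], 89.7, 71.2, 217, 206, 213)
([401.9, 234.4], [36.6, 50.8], 23.5, 71.0, 207, 256, 228)
([398.9, 142.2], [36.4, 49.9], 3.1, 71.6, 193, 285, 228)
([336.2, 411.1], [38.7, 50.6], 60.2, 71.3, 231, 200, 250)
([322.3, 330.4], [19.2, 18.4], 1.8, 52.8, 34, 226, 254)
tray
([623.5, -314.9], [45.5, 11.4], 19.4, 28.2, 33, 426, 157)
([472.0, -343.9], [141.9, 121.2], 75.3, 26.5, 291, 436, 202)
housing
([860.9, 102.3], [8.9, 51.0], 10.1, 92.1, 31, 295, 81)
([856.2, 187.9], [12.7, 119.9], 1.4, 87.5, 100, 269, 82)
([598.0, -50.2], [248.4, 252.1], 80.4, 91.3, 5394, 346, 161)
knob
([860.4, -333.2], [333.3, 71.5], 88.4, 141.6, 851, 423, 80)
([878.7, 166.4], [167.1, 42.7], 89.7, 109.4, 609, 274, 73)
([633.1, -338.7], [31.2, 33.9], 65.9, 135.7, 115, 440, 149)
([524.5, 80.7], [21.5, 22.9], 85.9, 132.7, 56, 304, 186)
[[99.0, 95.0, 94.0], [102.0, 98.0, 92.0], [99.0, 97.0, 98.0]] [0.54548107 0.03304083 0.09781568]
[[nan, 97.0, 91.0], [96.0, 101.0, 97.0], [94.0, 94.0, 95.0]] [ 0.53141405 -0.03758863  0.10140378]
[[95.0, 95.0, 94.0], [100.0, 98.0, 96.0], [99.0, 93.0, 99.0]] [ 0.52118332 -0.11184507  0.09781779]
```

View pics/crop1.png

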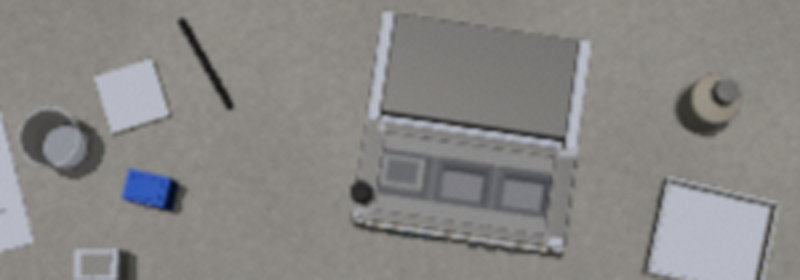

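The used cartridge is in the left bay: it is the one with the light frame around it, at crop (402,172). The other two bays are empty. The analyser origin comes out at about (539,-40) mm with yaw -9.6°, and the knob position agrees with that.

```bash
cat > go.py <<'E'
import sys,numpy as np
from station import bot
from scipy.spatial.transform import Rotation as R
# target x y z (mm) and direction (deg) of the tool's y axis -> shift in cm, spin
def shift(x,y,z,a):
    o=bot.get_obs(); w,i,j,k=o['tool_rot']; r=R.from_quat([i,j,k,w]).as_matrix()
    d=r.T@(np.array([x,y,z])/10-o['eef_pos']*100); ty=np.degrees(np.arctan2(r[1,1],r[0,1]))
    s=(ty-a+90)%180-90
    print('shift cm',np.round(d,2),'spin',round(np.radians(s),3),'tilt',round(np.degrees(np.arccos(-r[2,2])),2),'t',o['t'],'eef',np.round(o['eef_pos']*1000,1),'F',np.round(o['contact_force'],1),'grip',round(o['grasp_force'],1),round(o['gripper_width'],3))
if __name__=='__main__': shift(*map(float,sys.argv[1:5]))
E
python3 go.py 524.5 80.7 200 80.4
```

```text
shift cm [-46.45 -41.79   3.12] spin -0.184 tilt 0.09 t 0.1 eef [232.4 633.2 230.4] F [-0.6 -0.6 -0.1] grip 0.0 1.004
```

```bash
python3 -m jog '[[-3,-3,0,0],[-7,-6,0,-0.1],[-11,-10,1,-0.184],[-15,-13.5,2,-0.184],[-19,-17,3.1,-0.184],[-22,-20,3.1,-0.184],[-25,-22.5,3.1,-0.184],[-28,-25,3.1,-0.184],[-31,-28,3.1,-0.184],[-34,-30.5,3.1,-0.184],[-37,-33,3.1,-0.184],[-40,-36,3.1,-0.184],[-43,-39,3.1,-0.184],[-45,-40.5,3.1,-0.184],[-46.4,-41.8,3.1,-0.184],[-46.4,-41.8,3.1,-0.184],[-46.4,-41.8,3.1,-0.184],[-46.4,-41.8,3.1,-0.184]]' -1 40; python3 go.py 524.5 80.7 106 80.4
python3 - <<'E'
from h import *
c=cam('scene');save(c,'pics/s1.png')
E
```

```text
t: 1.6
eef_pos: [0.5237, 0.0817, 0.1999]
tool_rot: [-0.001, 0.084, 0.996, 0.0]
contact_force: [-0.1, 0.3, 0.2]
gripper_width: 1.003
grasp_force: 0.0
shift cm [-0.11 -0.09  9.39] spin -0.001 tilt 0.06 t 1.6 eef [523.7  81.7 199.9] F [-0.1  0.3  0.2] grip 0.0 1.003
```

```bash
python3 -m jog '[[-0.1,-0.1,2,0],[-0.1,-0.1,4,0],[-0.1,-0.1,6,0],[-0.1,-0.1,8,0],[-0.1,-0.1,9.2,0],[-0.1,-0.1,9.2,0],[-0.1,-0.1,9.2,0]]' -1 40; python3 -m jog '[[0,0,0,0],[0,0,0,0],[0,0,0,0],[0,0,0,0],[0,0,0,0],[0,0,0,0],[0,0,0,0],[0,0,0,0],[0,0,0,0],[0,0,0,0],[0,0,0,0],[0,0,0,0]]' 1 40
```

```text
t: 2.23
eef_pos: [0.5241, 0.0818, 0.108]
tool_rot: [-0.001, 0.082, 0.997, 0.0]
contact_force: [0.8, -0.0, 0.9]
gripper_width: 0.998
grasp_force: 0.0
t: 3.23
eef_pos: [0.5253, 0.0792, 0.1091]
tool_rot: [0.0, 0.084, 0.996, -0.0]
contact_force: [-1.0, -2.3, 6.5]
gripper_width: 0.264
grasp_force: 39.0
```

```bash
python3 go.py 524.5 80.7 117 80.4
```

```text
shift cm [ 0.1   0.14 -0.79] spin -0.001 tilt 0.05 t 3.2333 eef [525.3  79.2 109.1] F [-1.  -2.3  6.5] grip 39.0 0.264
```

```bash
python3 -m jog '[[0,0,-0.25,0],[0,0,-0.5,0],[0,0,-0.75,0],[0,0,-1.05,0],[0,0,-1.05,0],[0,0,-1.05,0]]' && python3 -m jog '[[-0.5,0,0,0],[-1,0,0,0],[-1.5,0,0,0],[-1.5,0,0,0]]'; python3 -m jog '[[0,0,0,0]]'
```

```text
t: 3.73
eef_pos: [0.525, 0.0793, 0.1187]
tool_rot: [0.0, 0.084, 0.996, -0.0]
contact_force: [1.3, -4.8, -7.4]
gripper_width: 0.264
grasp_force: 39.4
t: 4.07
eef_pos: [0.539, 0.0769, 0.1179]
tool_rot: [-0.001, 0.084, 0.996, -0.001]
contact_force: [-1.1, -5.1, -5.4]
gripper_width: 0.269
grasp_force: 39.4
t: 4.15
eef_pos: [0.5391, 0.0769, 0.1181]
tool_rot: [-0.001, 0.084, 0.996, -0.001]
contact_force: [-1.2, -5.8, -6.0]
gripper_width: 0.267
grasp_force: 39.4
```

```bash
python3 -m jog '[[-1,0,0,0],[-2,0,0,0],[-3,0,0,0],[-4,0,0,0],[-5,0,0,0],[-6,0,0,0],[-7,0,0,0],[-8,0,0,0],[-9,0,0,0],[-9.7,0,0,0],[-10.3,0,0,0],[-10.3,0,0,0],[-10.3,0,0,0]]'; python3 -m jog '[[0,0,0,0],[0,0,0,0],[0,0,0,0],[0,0,0,0],[0,0,0,0],[0,0,0,0],[0,0,0,0]]' -1; python3 -m jog '[[0,0,-3,0],[0,0,-6,0],[0,0,-9,0],[0,0,-9,0],[0,0,-9,0]]'
python3 - <<'E'
from h import *
c=cam('top');save(c,'pics/t2.png');w=pts(c)
[print(r) for r in rects(w,.105,.16,.45,.75,-.2,.2,8)]
print(np.round(w[176:194:3,312:376:4,2]*1000).astype(int))
E
python3 go.py 551.7 32.7 200 80.4
```

```text
t: 5.23
eef_pos: [0.6416, 0.0598, 0.1185]
tool_rot: [0.0, 0.084, 0.996, -0.0]
contact_force: [0.6, -5.0, -6.1]
gripper_width: 0.266
grasp_force: 39.5
t: 5.82
eef_pos: [0.6414, 0.0608, 0.119]
tool_rot: [0.0, 0.084, 0.996, 0.0]
contact_force: [0.7, 0.1, 0.9]
gripper_width: 1.002
grasp_force: 0.0
t: 6.23
eef_pos: [0.6426, 0.0606, 0.211]
tool_rot: [0.002, 0.084, 0.996, 0.001]
contact_force: [0.2, -0.1, -0.5]
gripper_width: 0.996
grasp_force: 0.0
[[680 681 681 677 674 667 651  61  63  72  72  70  57  68  58  65]
 [681 682 684 683 678 667 656  24  14  22  64   3  67  66  67  62]
 [685 689 685 687 678 673 662  26  30  28  61  67  31   9  27  37]
 [692 688 692 689 688 681 665  29  30  24  72  70  26  35  33  32]
 [694 694 695 695 689 683 672  24  32  27  61  67  28  29  29  28]
 [697 698 701 698 696 686 679  66  71  67  73  64  35  30  33  -2]]
shift cm [ 8.38 -4.25  0.91] spin -0.0 tilt 0.06 t 6.2833 eef [641.4  60.6 209.2] F [-0.6 -0.2 -0.8] grip 0.0 1.0
```

View pics/t2.png

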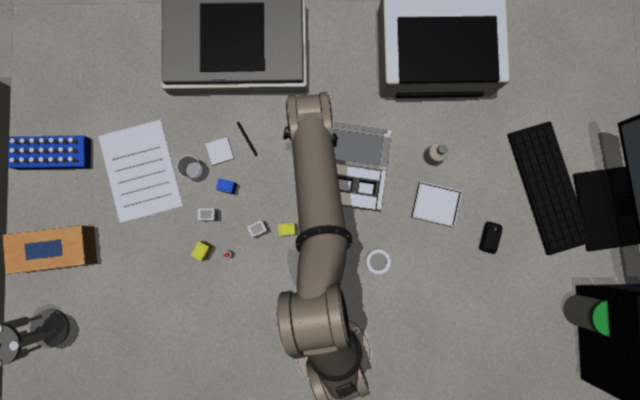

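The cover is back: the frame now sits at (355,148) and the bays at (346,186) and (367,188) are uncovered. Next I press the used cartridge, and check the right bay's position at the same time.

```bash
python3 -m jog '[[3,-1.5,0.5,0],[6,-3,0.9,0],[8.4,-4.25,0.9,0],[8.4,-4.25,3,0],[8.4,-4.25,6,0],[8.4,-4.25,9,0],[8.4,-4.25,9.3,0],[8.4,-4.25,9.3,0],[8.4,-4.25,9.3,0],[8.4,-4.25,9.3,0],[8.4,-4.25,9.3,0]]' 1 40; python3 go.py 551.7 32.7 88 80.4
python3 - <<'E'
from h import *
c=cam('top');w=pts(c)
[print(r) for r in rects(w,-.01,.05,.48,.6,-.16,.08,20)]
c=cam('scene');w=pts(c)
print([r for r in rects(w,.075,.095,.48,.6,-.1,.09,20)])
save(c,'pics/s2.png')
E
```

```text
t: 7.2
eef_pos: [0.5525, 0.0328, 0.1173]
tool_rot: [0.001, 0.084, 0.996, 0.0]
contact_force: [-0.6, 0.9, 0.1]
gripper_width: -0.003
grasp_force: 0.0
shift cm [ 0.09 -0.02  2.93] spin -0.0 tilt 0.15 t 7.2 eef [552.5  32.8 117.3] F [-0.6  0.9  0.1] grip 0.0 -0.003
([536.9, -80.9], [7.6, 43.8], 83.5, 0.0, 29, 354, 184)
([539.2, -53.2], [27.7, 36.4], 80.6, 29.0, 97, 346, 183)
([528.6, -115.3], [50.6, 36.5], 81.4, 28.8, 194, 365, 186)
[([543.2, 45.8], [81.3, 105.5], 83.6, 88.4, 399, 308, 217)]
```

View pics/s2.png

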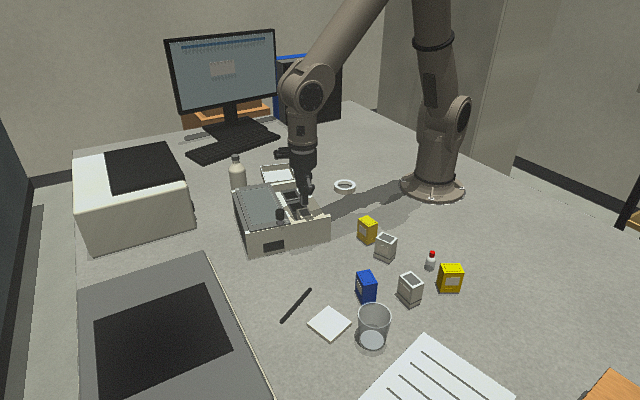

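Arm is over the left bay, as the scene view shows at about (300,205). Pressing now.

```bash
python3 -m jog '[[0.1,0,1,0],[0.1,0,2,0],[0.1,0,2.4,0],[0.1,0,2.7,0],[0.1,0,3.0,0],[0.1,0,3.3,0],[0.1,0,3.5,0],[0.1,0,3.7,0],[0.1,0,3.7,0]]'; python3 -m jog '[[0,0,0.1,0],[0,0,0.15,0]]'
```

```text
t: 8.05
eef_pos: [0.5512, 0.0328, 0.0803]
tool_rot: [0.001, 0.084, 0.996, 0.0]
contact_force: [-4.5, -0.3, 15.8]
gripper_width: 0.0
grasp_force: 7.3
t: 8.22
eef_pos: [0.5514, 0.0328, 0.08]
tool_rot: [0.001, 0.084, 0.996, 0.001]
contact_force: [-9.2, -0.0, 32.4]
gripper_width: -0.004
grasp_force: 16.2
```

```bash
python3 -m jog '[[0,0,-0.4,0],[0,0,-0.7,0],[0,0,-1.0,0],[0,0,-1.3,0],[0,0,-1.6,0],[0,0,-1.9,0],[0,0,-2.2,0],[0,0,-2.5,0],[0,0,-2.8,0],[0,0,-3.2,0],[0,0,-4.5,0],[0,0,-6,0],[0,0,-6,0]]'; 
python3 - <<'E'
from h import *
c=cam('scene');w=pts(c)
print(rects(w,.093,.112,.48,.6,-.02,.09,15))
s=c['pixels'][180:260,230:340,::-1];cv2.imwrite('pics/c3.png',cv2.resize(s,None,fx=6,fy=6,interpolation=cv2.INTER_CUBIC))
E
python3 go.py 551.7 32.7 75 -9.6
```

```text
t: 9.3
eef_pos: [0.5521, 0.0329, 0.1399]
tool_rot: [0.002, 0.084, 0.996, 0.001]
contact_force: [0.8, -0.3, -0.9]
gripper_width: -0.003
grasp_force: 0.0
[([551.1, 31.8], [53.2, 36.8], 81.1, 102.6, 163, 304, 209)]
shift cm [-0.   -0.03  6.37] spin 1.57 tilt 0.18 t 9.35 eef [551.5  32.9 138.7] F [ 0.3 -0.1 -0.3] grip 0.0 -0.0
```

View pics/c3.png

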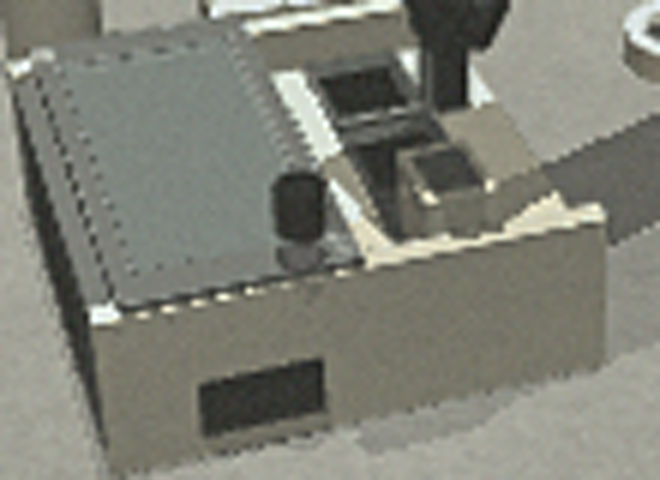

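It popped up: its top is at 102.6 mm, centred on (551,32). Turning the gripper to grip it across its 36 mm.

```bash
python3 -m jog '[[0,0,0,0.12],[0,0,-1,0.24],[0,0,-1,0.36],[0,0,-1,0.48],[0,0,-1,0.6],[0,0,-1,0.72],[0,0,-1,0.84],[0,0,-1,0.96],[0,0,-1,1.08],[0,0,-1,1.2],[0,0,-1,1.32],[0,0,-1,1.44],[0,0,-1,1.57],[0,0,-1,1.57],[0,0,-1,1.57],[0,0,-1,1.57]]' -0.46; python3 go.py 551.3 32.2 75 -9.5; python3 -c "
from station import bot;print(bot.get_obs()['q'])"
```

```text
t: 10.68
eef_pos: [0.5501, 0.0329, 0.1469]
tool_rot: [-0.0, 0.762, 0.647, -0.0]
contact_force: [-0.4, -0.3, -0.9]
gripper_width: 0.732
grasp_force: 0.0
shift cm [-0.05  0.13  7.19] spin 0.002 tilt 0.03 t 10.6833 eef [550.1  32.9 146.9] F [-0.4 -0.3 -0.9] grip 0.0 0.732
[-0.6538514   0.42943877  0.61638929  1.96518899 -0.3269122   0.84646995
 -0.02382903]
```

```bash
python3 -m jog '[[0,0.1,2,0],[0,0.1,4,0],[0,0.1,6,0],[0,0.1,7.1,0],[0,0.1,7.1,0],[0,0.1,7.1,0]]'; python3 -m jog '[[0,0,0,0],[0,0,0,0],[0,0,0,0],[0,0,0,0],[0,0,0,0],[0,0,0,0],[0,0,0,0]]' 1 50;  python3 -m jog '[[0,0,-0.5,0],[0,0,-1.5,0],[0,0,-3,0],[0,0,-5,0],[0,0,-7,0],[0,0,-9,0],[0,0,-11,0],[0,0,-12.5,0],[0,0,-12.5,0]]'; python3 go.py 472 -344 200 -14.7
```

```text
t: 11.18
eef_pos: [0.5512, 0.0324, 0.0762]
tool_rot: [-0.0, 0.763, 0.646, -0.0]
contact_force: [-0.3, -0.3, 0.4]
gripper_width: 0.728
grasp_force: 0.0
t: 11.77
eef_pos: [0.5521, 0.0327, 0.0767]
tool_rot: [0.0, 0.764, 0.646, 0.001]
contact_force: [1.6, -0.9, 1.1]
gripper_width: 0.408
grasp_force: 55.1
t: 12.52
eef_pos: [0.5526, 0.0325, 0.2046]
tool_rot: [0.001, 0.764, 0.645, 0.002]
contact_force: [0.9, -0.4, -1.1]
gripper_width: 0.41
grasp_force: 54.8
shift cm [-38.47  -1.68   0.37] spin 0.089 tilt 0.25 t 12.5167 eef [552.6  32.5 204.6] F [ 0.9 -0.4 -1.1] grip 54.8 0.41
```

```bash
python3 -m jog '[[-1,0,0,0],[-3,-0.1,0,0],[-6,-0.3,0,0.05],[-9,-0.4,0,0.09],[-12,-0.5,0,0.09],[-15,-0.6,0,0.09],[-18,-0.8,0,0.09],[-21,-0.9,0,0.09],[-24,-1,0,0.09],[-27,-1.2,0,0.09],[-30,-1.3,0,0.09],[-33,-1.4,0,0.09],[-35.5,-1.5,0,0.09],[-37.5,-1.6,0,0.09],[-38.4,-1.7,0,0.09],[-38.4,-1.7,0,0.09],[-38.4,-1.7,0,0.09]]'; python3 go.py 472 -344 51.5 -14.7
```

```text
t: 13.93
eef_pos: [0.47, -0.3425, 0.2004]
tool_rot: [-0.001, 0.792, 0.61, -0.0]
contact_force: [0.3, -0.2, -0.7]
gripper_width: 0.409
grasp_force: 54.8
shift cm [-0.11  0.26 14.89] spin -0.001 tilt 0.12 t 13.9333 eef [ 470.  -342.5  200.4] F [ 0.3 -0.2 -0.7] grip 54.8 0.409
```

```bash
python3 -m jog '[[-0.1,0.1,3,0],[-0.1,0.2,6,0],[-0.1,0.2,9,0],[-0.1,0.2,11,0],[-0.1,0.2,12.5,0],[-0.1,0.2,13.5,0],[-0.1,0.2,14.2,0],[-0.1,0.2,14.7,0],[-0.1,0.2,14.9,0],[-0.1,0.2,14.9,0],[-0.1,0.2,14.9,0]]'; python3 go.py 472 -344 50.5 -14.7
```

```text
t: 14.85
eef_pos: [0.4729, -0.3449, 0.053]
tool_rot: [0.001, 0.792, 0.611, 0.0]
contact_force: [0.6, 0.6, -1.6]
gripper_width: 0.411
grasp_force: 54.8
shift cm [ 0.06 -0.11  0.25] spin -0.0 tilt 0.07 t 14.85 eef [ 472.9 -344.9   53. ] F [ 0.6  0.6 -1.6] grip 54.8 0.411
```

```bash
python3 -m jog '[[0,0,0.1,0],[0,0,0.2,0],[0,0,0.3,0],[0,0,0.3,0]]';python3 -m jog '[[0,0,0,0],[0,0,0,0],[0,0,0,0],[0,0,0,0],[0,0,0,0]]' -0.46;python3 -m jog '[[0,0,-1,0],[0,0,-3,0],[0,0,-6,0],[0,0,-10,0],[0,0,-14,0],[0,0,-15,0],[0,0,-15,0]]';  python3 - <<'E'
from h import *
c=cam('top');w=pts(c)
print('old',rects(w,.06,.085,.4,.56,-.43,-.25,15))
print('blocks');[print(r) for r in rects(w,.06,.085,.25,.5,.1,.6)]
m=w[190:210,195:220]
c2=cam('scene');w=pts(c2);print('scene');[print(r) for r in rects(w,.06,.085,.25,.5,.1,.6)]
save(c,'pics/t4.png')
E
python3 go.py 401.9 234.4 200 23.5
```

```text
t: 15.18
eef_pos: [0.4729, -0.3451, 0.0511]
tool_rot: [0.0, 0.792, 0.611, 0.001]
contact_force: [-3.6, 4.0, 14.6]
gripper_width: 0.407
grasp_force: 56.6
t: 15.6
eef_pos: [0.4724, -0.3446, 0.0492]
tool_rot: [-0.0, 0.792, 0.611, -0.0]
contact_force: [-0.6, 0.0, 0.5]
gripper_width: 0.73
grasp_force: 0.0
t: 16.18
eef_pos: [0.4741, -0.3463, 0.2035]
tool_rot: [0.003, 0.792, 0.61, 0.002]
contact_force: [-0.0, 0.4, -0.1]
gripper_width: 0.734
grasp_force: 0.0
old [([471.4, -343.8], [51.4, 37.4], 73.3, 74.9, 205, 439, 202)]
blocks
([450.0, 391.6], [51.3, 35.2], 89.3, 71.7, 199, 205, 213)
([401.9, 234.9], [36.2, 51.0], 24.2, 71.3, 193, 256, 227)
([398.9, 142.3], [35.7, 49.6], 3.1, 71.7, 187, 285, 228)
([335.8, 411.3], [38.2, 51.2], 59.6, 71.6, 204, 199, 250)
scene
([399.8, 142.2], [38.6, 53.9], 1.1, 72.0, 190, 367, 222)
([401.9, 234.3], [40.1, 50.6], 21.5, 72.1, 224, 385, 239)
([336.2, 410.8], [38.9, 51.7], 61.8, 72.1, 305, 451, 269)
([449.5, 391.2], [53.2, 39.1], 89.5, 72.1, 322, 411, 280)
shift cm [ 5.418e+01 -2.151e+01 -5.000e-02] spin -0.667 tilt 0.04 t 16.2833 eef [ 472.5 -344.3  199.4] F [ 0.5 -0.3  0.3] grip 0.0 0.728
```

View pics/t4.png

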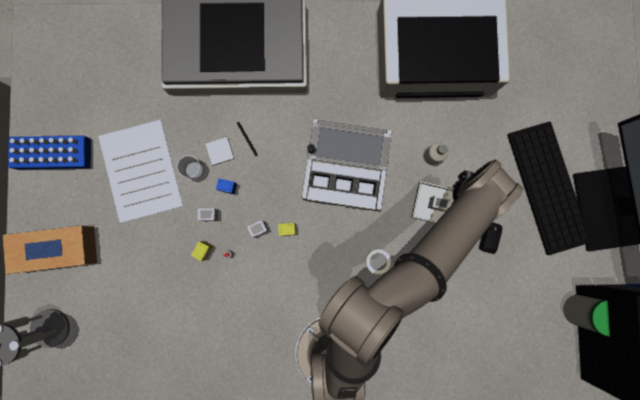

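The used cartridge stands in the tray at (439,202), and all three bays at (320,182), (344,185) and (367,188) are empty. There are only two fresh cartridges, neither of which has moved.

```bash
python3 -m jog '[[2,0.5,0,0],[5,0.5,0,-0.05],[8,0.5,0,-0.1],[11,0.5,0,-0.2],[14,0.3,0,-0.3],[17,0,0,-0.4],[20,-0.5,0,-0.5],[23,-1,0,-0.6],[26,-2,0,-0.667],[29,-3.5,0,-0.667],[32,-5,0,-0.667],[35,-7,0,-0.667],[38,-9,0,-0.667],[41,-11,0,-0.667],[44,-13.5,0,-0.667],[47,-16,0,-0.667],[50,-18.5,0,-0.667],[52.5,-20.2,0,-0.667],[54.2,-21.5,0,-0.667],[54.2,-21.5,0,-0.667]]'; python3 -m jog '[[0,0,0,0],[0,0,0,0],[0,0,0,0]]';python3 go.py 401.9 234.6 45 23.5
python3 - <<'E'
from h import *
c=cam('top');w=pts(c)
print('slots');[print(r) for r in rects(w,-.01,.055,.48,.6,-.16,.08,40)]
print('rim/deck');[print(r) for r in rects(w,.055,.08,.44,.65,-.2,.15,40)]
print('blocks');[print(r) for r in rects(w,.06,.085,.25,.5,.1,.6)]
E
```

```text
t: 17.95
eef_pos: [0.399, 0.2384, 0.1976]
tool_rot: [-0.001, 0.545, 0.838, -0.001]
contact_force: [-0.2, -0.0, -0.7]
gripper_width: 0.729
grasp_force: 0.0
t: 18.2
eef_pos: [0.4024, 0.2326, 0.1986]
tool_rot: [-0.0, 0.549, 0.836, -0.001]
contact_force: [1.0, 0.1, 0.6]
gripper_width: 0.731
grasp_force: 0.0
shift cm [ 0.21  0.06 15.36] spin -0.002 tilt 0.1 t 18.2 eef [402.4 232.6 198.6] F [1.  0.1 0.6] grip 0.0 0.731
slots
([553.7, 33.2], [54.2, 36.3], 81.1, 29.3, 203, 319, 179)
([540.8, -41.1], [51.5, 37.9], 80.5, 28.9, 199, 342, 183)
([528.8, -114.6], [51.2, 36.8], 81.0, 29.6, 197, 365, 186)
([486.2, 43.7], [71.1, 10.7], 87.9, 2.1, 68, 314, 201)
rim/deck
([537.2, -34.4], [232.4, 127.9], 80.7, 63.7, 2118, 343, 184)
blocks
([449.9, 392.9], [51.7, 35.0], 88.5, 71.5, 142, 203, 212)
([409.6, 217.5], [34.9, 13.0], 23.4, 71.7, 50, 261, 225)
([399.0, 142.3], [35.9, 50.4], 3.2, 71.5, 187, 285, 228)
([336.0, 411.4], [37.0, 50.7], 59.8, 71.2, 203, 199, 250)
```

```bash
python3 -m jog '[[0.2,0.1,3,0],[0.2,0.1,6,0],[0.2,0.1,9,0],[0.2,0.1,12,0],[0.2,0.1,14,0],[0.2,0.1,15.3,0],[0.2,0.1,15.3,0],[0.2,0.1,15.3,0]]'; python3 -m jog '[[0,0,0,0],[0,0,0,0],[0,0,0,0],[0,0,0,0],[0,0,0,0],[0,0,0,0],[0,0,0,0]]' 1 50; python3 go.py 401.9 234.6 45 23.5;  python3 -m jog '[[0,0,-0.5,0],[0,0,-1.5,0],[0,0,-3,0],[0,0,-6,0],[0,0,-9,0],[0,0,-12,0],[0,0,-15,0],[0,0,-15.5,0],[0,0,-15.5,0]]'; python3 go.py 528.2 -114.2 200 -9.3
```

```text
t: 18.92
eef_pos: [0.4025, 0.2353, 0.046]
tool_rot: [-0.0, 0.549, 0.836, -0.001]
contact_force: [-0.4, -0.3, 0.8]
gripper_width: 0.726
grasp_force: 0.0
t: 19.5
eef_pos: [0.4029, 0.2367, 0.0475]
tool_rot: [0.0, 0.548, 0.836, 0.001]
contact_force: [-1.4, -1.0, 6.6]
gripper_width: 0.414
grasp_force: 49.5
shift cm [-0.15 -0.17  0.25] spin -0.0 tilt 0.1 t 19.5 eef [402.9 236.7  47.5] F [-1.4 -1.   6.6] grip 49.5 0.414
t: 20.25
eef_pos: [0.4036, 0.2374, 0.204]
tool_rot: [0.0, 0.548, 0.836, 0.003]
contact_force: [0.4, -0.2, -1.7]
gripper_width: 0.413
grasp_force: 50.4
shift cm [-37.21  -2.59   0.3 ] spin 0.572 tilt 0.34 t 20.25 eef [403.6 237.4 204. ] F [ 0.4 -0.2 -1.7] grip 50.4 0.413
```

```bash
python3 -m jog '[[-1,0,0,0],[-3,0,0,0.05],[-6,-0.2,0,0.1],[-9,-0.4,0,0.2],[-12,-0.6,0,0.3],[-15,-0.8,0,0.4],[-18,-1,0,0.5],[-21,-1.2,0,0.572],[-24,-1.5,0,0.572],[-27,-1.8,0,0.572],[-30,-2.1,0,0.572],[-33,-2.3,0,0.572],[-35.5,-2.5,0,0.572],[-37,-2.6,0,0.572],[-37.2,-2.6,0,0.572],[-37.2,-2.6,0,0.572],[-37.2,-2.6,0,0.572],[-37.2,-2.6,0,0.572]]'; python3 go.py 528.2 -114.2 122 -9.3
```

```text
t: 21.75
eef_pos: [0.526, -0.1143, 0.2006]
tool_rot: [-0.001, 0.762, 0.648, -0.0]
contact_force: [-0.8, 0.5, -1.7]
gripper_width: 0.418
grasp_force: 50.3
shift cm [0.04 0.23 7.86] spin 0.001 tilt 0.1 t 21.75 eef [ 526.  -114.3  200.6] F [-0.8  0.5 -1.7] grip 50.3 0.418
```

```bash
python3 -m jog '[[0,0.1,2,0],[0,0.2,4,0],[0,0.2,6,0],[0,0.2,7,0],[0,0.2,7.8,0],[0,0.2,7.8,0],[0,0.2,7.8,0],[0,0.2,7.8,0]]'; python3 go.py 528.2 -114.2 79 -9.3
python3 - <<'E'
from h import *
for n in('scene','top'):
  c=cam(n);w=pts(c);print(rects(w,.138,.158,.48,.58,-.15,-.06,12))
E
```

```text
t: 22.42
eef_pos: [0.5295, -0.1155, 0.1242]
tool_rot: [0.001, 0.762, 0.648, 0.001]
contact_force: [-0.4, -0.2, -2.0]
gripper_width: 0.413
grasp_force: 50.3
shift cm [ 0.11 -0.16  4.52] spin 0.0 tilt 0.09 t 22.4167 eef [ 529.5 -115.5  124.2] F [-0.4 -0.2 -2. ] grip 50.3 0.413
[([528.7, -112.6], [57.9, 48.9], 34.3, 149.5, 166, 288, 173)]
[]
```

```bash
python3 -m jog '[[0.2,-0.1,0.3,0],[0.2,-0.1,0.7,0],[0.2,-0.1,1.1,0],[0.2,-0.1,1.5,0],[0.2,-0.1,1.9,0],[0.2,-0.1,2.3,0]]';python3 go.py 528.2 -114.2 79 -9.3
```

```text
t: 23.02
eef_pos: [0.528, -0.1133, 0.0997]
tool_rot: [-0.0, 0.762, 0.648, -0.0]
contact_force: [0.5, 0.2, -2.0]
gripper_width: 0.408
grasp_force: 50.3
shift cm [-0.08  0.03  2.07] spin 0.0 tilt 0.02 t 23.0167 eef [ 528.  -113.3   99.7] F [ 0.5  0.2 -2. ] grip 50.3 0.408
```

No contact force at all, and the cartridge is in the slot. I'll lower it the rest of the way, release, then press.

```bash
python3 -m jog '[[0,0,0.4,0],[0,0,0.8,0],[0,0,1.2,0],[0,0,1.6,0],[0,0,1.9,0],[0,0,2.05,0],[0,0,2.05,0]]';python3 -m jog '[[0,0,0,0],[0,0,0,0],[0,0,0,0],[0,0,0,0]]' -0.46;python3 -m jog '[[0,0,-1,0],[0,0,-3,0],[0,0,-5,0],[0,0,-5,0],[0,0,-5,0]]'; python3 -m jog '[[0,0,0,0],[0,0,0,0],[0,0,0,0],[0,0,0,0],[0,0,0,0],[0,0,0,0],[0,0,0,0]]' 1 40; python3 go.py 528.2 -114.2 105 -9.3
python3 - <<'E'
from h import *
c=cam('scene');w=pts(c);print(rects(w,.093,.115,.48,.58,-.16,-.07,12))
E
```

```text
t: 23.6
eef_pos: [0.5279, -0.1132, 0.0794]
tool_rot: [-0.0, 0.762, 0.648, -0.0]
contact_force: [-0.1, -0.4, -1.4]
gripper_width: 0.415
grasp_force: 50.3
t: 23.93
eef_pos: [0.5285, -0.1133, 0.0801]
tool_rot: [0.0, 0.762, 0.648, 0.0]
contact_force: [-0.2, -0.4, -0.6]
gripper_width: 0.727
grasp_force: 0.0
t: 24.35
eef_pos: [0.5292, -0.1134, 0.1314]
tool_rot: [0.001, 0.762, 0.648, 0.001]
contact_force: [-0.3, 0.5, -0.8]
gripper_width: 0.731
grasp_force: 0.0
t: 24.93
eef_pos: [0.528, -0.1133, 0.1296]
tool_rot: [-0.0, 0.762, 0.648, -0.0]
contact_force: [-0.3, 0.6, 0.3]
gripper_width: 0.001
grasp_force: 0.0
shift cm [-0.08  0.03  2.46] spin 0.0 tilt 0.02 t 24.9333 eef [ 528.  -113.3  129.6] F [-0.3  0.6  0.3] grip 0.0 0.001
[([521.2, -123.2], [75.5, 42.8], 79.2, 102.8, 130, 290, 185)]
```

```bash
python3 -m jog '[[0,0,1.2,0],[0,0,2.2,0],[0,0,2.7,0],[0,0,3.0,0],[0,0,3.3,0],[0,0,3.6,0],[0,0,3.9,0],[0,0,4.2,0],[0,0,4.5,0],[0,0,4.8,0],[0,0,5.0,0],[0,0,5.1,0],[0,0,5.1,0]]'; python3 -m jog '[[0,0,0.05,0],[0,0,0.1,0]]'
```

```text
t: 26.07
eef_pos: [0.5293, -0.1135, 0.0802]
tool_rot: [0.0, 0.762, 0.647, 0.001]
contact_force: [-3.0, 1.8, 16.9]
gripper_width: 0.002
grasp_force: 8.4
t: 26.23
eef_pos: [0.5298, -0.1136, 0.08]
tool_rot: [0.001, 0.762, 0.647, 0.002]
contact_force: [-6.4, 2.8, 30.5]
gripper_width: 0.001
grasp_force: 15.2
```

```bash
python3 -m jog '[[0,0,-0.4,0],[0,0,-0.7,0],[0,0,-1.0,0],[0,0,-1.3,0],[0,0,-1.6,0],[0,0,-1.9,0],[0,0,-2.2,0],[0,0,-3.5,0],[0,0,-6,0],[0,0,-9,0],[0,0,-12,0],[0,0,-12,0]]'; python3 - <<'E'
from h import *
c=cam('scene');w=pts(c);print(rects(w,.078,.115,.49,.57,-.16,-.07,12))
c=cam('top');w=pts(c);print(rects(w,.06,.085,.3,.55,.2,.5,30))
E
python3 go.py 450 392 200 -0.7
```

```text
t: 27.23
eef_pos: [0.5313, -0.1145, 0.2031]
tool_rot: [0.003, 0.762, 0.647, 0.003]
contact_force: [0.2, -0.9, -0.6]
gripper_width: -0.002
grasp_force: 0.0
[([529.1, -122.5], [74.5, 77.7], 89.3, 87.8, 231, 287, 187)]
[([539.1, 333.7], [51.4, 35.2], 75.7, 71.4, 156, 224, 185), ([450.0, 392.7], [53.0, 34.9], 89.2, 71.0, 199, 205, 213), ([336.4, 411.4], [37.3, 49.7], 60.4, 71.7, 200, 199, 250)]
shift cm [ 48.6  -15.93  -0.12] spin -0.15 tilt 0.16 t 27.3333 eef [ 528.9 -113.3  198.8] F [ 0.2 -0.3  0.3] grip 0.0 -0.0
```

Held: the top is at 87.8 mm. On to the second fresh cartridge.

```bash
python3 -m jog '[[2,-0.5,0,0],[5,-1.6,0,-0.05],[8,-2.6,0,-0.1],[11,-3.6,0,-0.15],[14,-4.6,0,-0.15],[17,-5.5,0,-0.15],[20,-6.5,0,-0.15],[23,-7.5,0,-0.15],[26,-8.5,0,-0.15],[29,-9.5,0,-0.15],[32,-10.5,0,-0.15],[35,-11.5,0,-0.15],[38,-12.5,0,-0.15],[41,-13.5,0,-0.15],[44,-14.5,0,-0.15],[46.5,-15.3,0,-0.15],[48.6,-15.9,0,-0.15],[48.6,-15.9,0,-0.15],[48.6,-15.9,0,-0.15],[48.6,-15.9,0,-0.15]]' -0.46;  python3 go.py 450 392.5 45 -0.7
```

```text
t: 29.0
eef_pos: [0.4494, 0.3905, 0.1965]
tool_rot: [0.0, 0.712, 0.703, -0.001]
contact_force: [0.3, -1.1, 0.6]
gripper_width: 0.728
grasp_force: 0.0
shift cm [ 0.23  0.07 15.15] spin -0.001 tilt 0.15 t 29.0 eef [449.4 390.5 196.5] F [ 0.3 -1.1  0.6] grip 0.0 0.728
```

```bash
python3 -m jog '[[0.15,0.1,3,0],[0.15,0.1,6,0],[0.15,0.1,9,0],[0.15,0.1,12,0],[0.15,0.1,14,0],[0.15,0.1,15.1,0],[0.15,0.1,15.1,0],[0.15,0.1,15.1,0]]'; python3 go.py 450 392.5 45 -0.7; python3 - <<'E'
from h import *
c=cam('scene');w=pts(c);print(rects(w,.06,.085,.4,.5,.34,.45,12))
E
python3 -m jog '[[0,0,0,0],[0,0,0,0],[0,0,0,0],[0,0,0,0],[0,0,0,0],[0,0,0,0],[0,0,0,0]]' 1 50; python3 go.py 450 392.5 45 -0.7;  python3 -m jog '[[0,0,-0.5,0],[0,0,-1.5,0],[0,0,-3,0],[0,0,-6,0],[0,0,-9,0],[0,0,-12,0],[0,0,-15,0],[0,0,-15.5,0],[0,0,-15.5,0]]'; python3 go.py 540.2 -40.8 200 -9.3
```

```text
t: 29.67
eef_pos: [0.4512, 0.3925, 0.047]
tool_rot: [0.0, 0.712, 0.702, -0.0]
contact_force: [0.4, 0.1, 0.2]
gripper_width: 0.726
grasp_force: 0.0
shift cm [-0.   -0.12  0.2 ] spin -0.001 tilt 0.04 t 29.6667 eef [451.2 392.5  47. ] F [0.4 0.1 0.2] grip 0.0 0.726
[([450.6, 398.7], [89.3, 42.7], 11.4, 72.2, 380, 412, 281)]
t: 30.3
eef_pos: [0.4513, 0.3942, 0.0484]
tool_rot: [-0.0, 0.711, 0.703, 0.001]
contact_force: [-1.2, -0.7, 6.2]
gripper_width: 0.411
grasp_force: 49.4
shift cm [-0.17 -0.12  0.34] spin 0.0 tilt 0.13 t 30.3 eef [451.3 394.2  48.4] F [-1.2 -0.7  6.2] grip 49.4 0.411
t: 31.05
eef_pos: [0.4519, 0.3945, 0.2052]
tool_rot: [-0.0, 0.711, 0.703, 0.003]
contact_force: [-0.2, -0.5, -1.5]
gripper_width: 0.409
grasp_force: 50.3
shift cm [-43.42   9.36   0.35] spin 0.15 tilt 0.33 t 31.05 eef [451.9 394.5 205.2] F [-0.2 -0.5 -1.5] grip 50.3 0.409
```

```bash
python3 -m jog '[[-1,0.2,0,0],[-3,0.6,0,0],[-6,1.3,0,0.05],[-9,1.9,0,0.1],[-12,2.6,0,0.15],[-15,3.2,0,0.15],[-18,3.9,0,0.15],[-21,4.5,0,0.15],[-24,5.2,0,0.15],[-27,5.8,0,0.15],[-30,6.5,0,0.15],[-33,7.1,0,0.15],[-36,7.8,0,0.15],[-39,8.4,0,0.15],[-41.5,8.9,0,0.15],[-43,9.3,0,0.15],[-43.4,9.4,0,0.15],[-43.4,9.4,0,0.15],[-43.4,9.4,0,0.15],[-43.4,9.4,0,0.15]]'; python3 go.py 540.2 -40.8 122 -9.3
```

```text
t: 32.72
eef_pos: [0.5388, -0.0401, 0.2011]
tool_rot: [-0.001, 0.761, 0.648, -0.0]
contact_force: [0.5, 0.7, -0.4]
gripper_width: 0.411
grasp_force: 50.2
shift cm [-0.05  0.16  7.91] spin 0.002 tilt 0.09 t 32.7167 eef [538.8 -40.1 201.1] F [ 0.5  0.7 -0.4] grip 50.2 0.411
```

```bash
python3 -m jog '[[0,0.1,2,0],[0,0.1,4,0],[0,0.1,6,0],[0,0.1,7,0],[0,0.1,7.6,0],[0,0.1,7.6,0],[0,0.1,7.6,0],[0,0.1,7.6,0],[0,0.1,7.6,0]]'; python3 go.py 540.2 -40.8 80.5 -9.3
```

```text
t: 33.47
eef_pos: [0.5412, -0.0418, 0.1268]
tool_rot: [0.0, 0.762, 0.648, 0.001]
contact_force: [0.0, -0.8, 0.0]
gripper_width: 0.409
grasp_force: 50.2
shift cm [ 0.08 -0.12  4.63] spin 0.0 tilt 0.11 t 33.4667 eef [541.2 -41.8 126.8] F [ 0.  -0.8  0. ] grip 50.2 0.409
```

```bash
python3 -m jog '[[0.2,-0.1,0.3,0],[0.2,-0.1,0.7,0],[0.2,-0.1,1.1,0],[0.2,-0.1,1.5,0],[0.2,-0.1,1.9,0],[0.2,-0.1,2.5,0]]';python3 go.py 540.2 -40.8 80.5 -9.3
python3 - <<'E'
from h import *
c=cam('scene'); s=c['pixels'][140:260,220:360,::-1];cv2.imwrite('pics/c5.png',cv2.resize(s,None,fx=5,fy=5,interpolation=cv2.INTER_CUBIC))
E
```

```text
t: 33.97
eef_pos: [0.5399, -0.0397, 0.1004]
tool_rot: [0.0, 0.762, 0.648, 0.0]
contact_force: [-0.2, -0.4, -1.2]
gripper_width: 0.41
grasp_force: 50.2
shift cm [-0.1   0.05  1.99] spin 0.0 tilt 0.02 t 33.9667 eef [539.9 -39.7 100.4] F [-0.2 -0.4 -1.2] grip 50.2 0.41
```

View pics/c5.png

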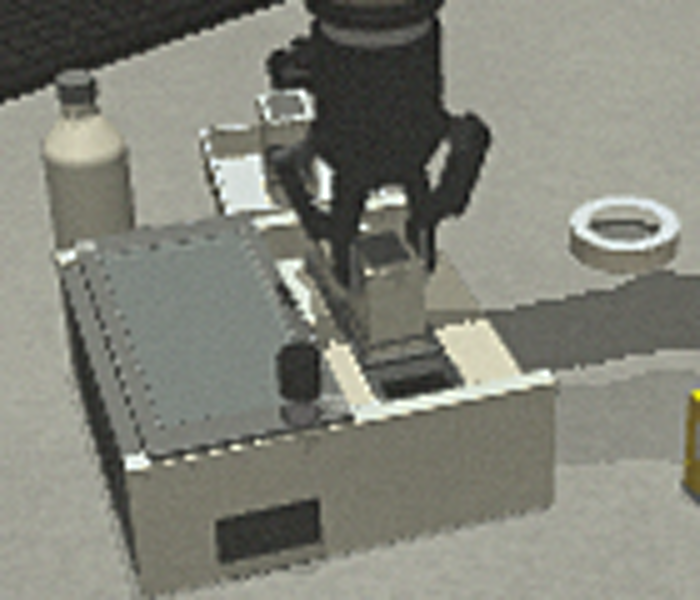

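The cartridge is upright and going into the middle bay at crop (390,300), and the used one stands in the tray at (285,105). I'll carry on down, release and press.

```bash
python3 -m jog '[[0,0,0.4,0],[0,0,0.8,0],[0,0,1.2,0],[0,0,1.6,0],[0,0,1.9,0],[0,0,2.0,0],[0,0,2.0,0]]';python3 -m jog '[[0,0,0,0],[0,0,0,0],[0,0,0,0],[0,0,0,0]]' -0.46;python3 -m jog '[[0,0,-1,0],[0,0,-3,0],[0,0,-5,0],[0,0,-5,0],[0,0,-5,0]]'; python3 -m jog '[[0,0,0,0],[0,0,0,0],[0,0,0,0],[0,0,0,0],[0,0,0,0],[0,0,0,0],[0,0,0,0]]' 1 40; python3 go.py 540.2 -40.8 80 -9.3
```

```text
t: 34.6
eef_pos: [0.5395, -0.0397, 0.0805]
tool_rot: [-0.0, 0.762, 0.648, -0.0]
contact_force: [0.1, -0.5, -0.6]
gripper_width: 0.409
grasp_force: 50.1
t: 34.93
eef_pos: [0.54, -0.0396, 0.0811]
tool_rot: [0.0, 0.762, 0.648, 0.0]
contact_force: [-0.1, -0.9, 0.6]
gripper_width: 0.73
grasp_force: 0.0
t: 35.35
eef_pos: [0.5408, -0.0396, 0.1324]
tool_rot: [0.001, 0.762, 0.648, 0.001]
contact_force: [0.0, -1.5, 0.5]
gripper_width: 0.731
grasp_force: 0.0
t: 35.93
eef_pos: [0.5397, -0.0397, 0.1306]
tool_rot: [-0.0, 0.762, 0.648, -0.0]
contact_force: [-0.2, 0.0, -0.0]
gripper_width: -0.0
grasp_force: 0.0
shift cm [-0.1   0.07  5.06] spin 0.0 tilt 0.02 t 35.9333 eef [539.7 -39.7 130.6] F [-0.2  0.  -0. ] grip 0.0 -0.0
```

```bash
python3 -m jog '[[-0.1,0,1.2,0],[-0.1,0,2.2,0],[-0.1,0,2.7,0],[-0.1,0,3.0,0],[-0.1,0,3.3,0],[-0.1,0,3.6,0],[-0.1,0,3.9,0],[-0.1,0,4.2,0],[-0.1,0,4.5,0],[-0.1,0,4.8,0],[-0.1,0,5.1,0],[-0.1,0,5.2,0],[-0.1,0,5.2,0]]'; python3 -m jog '[[0,0,0.05,0],[0,0,0.1,0]]';  python3 -m jog '[[0,0,-0.4,0],[0,0,-0.7,0],[0,0,-1.0,0],[0,0,-1.3,0],[0,0,-1.6,0],[0,0,-1.9,0],[0,0,-2.2,0],[0,0,-3.5,0],[0,0,-6,0],[0,0,-9,0],[0,0,-12,0],[0,0,-12,0]]'; python3 - <<'E'
from h import *
c=cam('scene');w=pts(c);print(rects(w,.078,.115,.5,.585,-.078,-.005,12))
E
python3 go.py 641 61 200 80.4
```

```text
t: 37.02
eef_pos: [0.5407, -0.0408, 0.0803]
tool_rot: [0.0, 0.762, 0.647, 0.001]
contact_force: [-3.7, 1.3, 17.0]
gripper_width: -0.002
grasp_force: 8.3
t: 37.18
eef_pos: [0.5411, -0.0409, 0.0801]
tool_rot: [0.0, 0.762, 0.647, 0.002]
contact_force: [-7.3, 1.9, 30.2]
gripper_width: 0.004
grasp_force: 15.1
t: 38.18
eef_pos: [0.5428, -0.0413, 0.203]
tool_rot: [0.002, 0.762, 0.647, 0.004]
contact_force: [0.9, -0.2, 0.3]
gripper_width: -0.005
grasp_force: 0.0
[([537.5, -42.5], [55.8, 36.4], 78.8, 87.5, 139, 297, 201)]
shift cm [11.65  8.16  0.14] spin -1.565 tilt 0.35 t 38.2333 eef [541.6 -40.8 200.7] F [-0.2  0.3 -0.2] grip 0.0 0.001
```

```bash
python3 -m jog '[[1,0.5,0,-0.12],[2,1.5,0,-0.24],[4,2.5,0,-0.36],[6,4,0,-0.48],[8,5.5,0,-0.6],[10,7,0,-0.72],[11.6,8.1,0,-0.84],[11.6,8.1,0,-0.96],[11.6,8.1,0,-1.08],[11.6,8.1,0,-1.2],[11.6,8.1,0,-1.32],[11.6,8.1,0,-1.44],[11.6,8.1,0,-1.565],[11.6,8.1,0,-1.565],[11.6,8.1,0,-1.565],[11.6,8.1,0,-1.565]]' -1; python3 go.py 641.3 60.8 115 80.4
python3 - <<'E'
from h import *
c=cam('scene');w=pts(c);m=(w[...,2]>.105)&(w[...,2]<.145)&(abs(w[...,0]-.64)<.025)&(abs(w[...,1]-.06)<.025);p=w[m]*1000
print(m.sum(),p.min(0),p.max(0),np.median(p,0))
c=cam('top');w=pts(c);print('blocks');[print(r) for r in rects(w,.06,.085,.25,.6,.1,.6)]
print(rects(w,.06,.085,.4,.56,-.43,-.25,15)); save(c,'pics/t6.png')
E
```

```text
t: 39.57
eef_pos: [0.6379, 0.0607, 0.1971]
tool_rot: [-0.001, 0.086, 0.996, -0.0]
contact_force: [-0.9, -0.3, -0.1]
gripper_width: 0.994
grasp_force: 0.0
shift cm [-0.35  0.07  8.21] spin -0.004 tilt 0.07 t 39.5667 eef [637.9  60.7 197.1] F [-0.9 -0.3 -0.1] grip 0.0 0.994
97 [631.08453842  50.54211364 105.37793847] [653.20671286  74.09831891 143.68619793] [643.72776629  67.53802844 134.75777688]
blocks
([539.0, 333.2], [50.1, 36.2], 75.6, 71.8, 192, 224, 184)
([399.0, 142.3], [35.9, 50.3], 3.5, 71.8, 186, 285, 228)
([336.2, 410.8], [36.9, 51.4], 59.4, 71.3, 206, 199, 250)
[([471.6, -344.3], [53.0, 36.6], 76.1, 74.9, 198, 440, 202)]
```

View pics/t6.png

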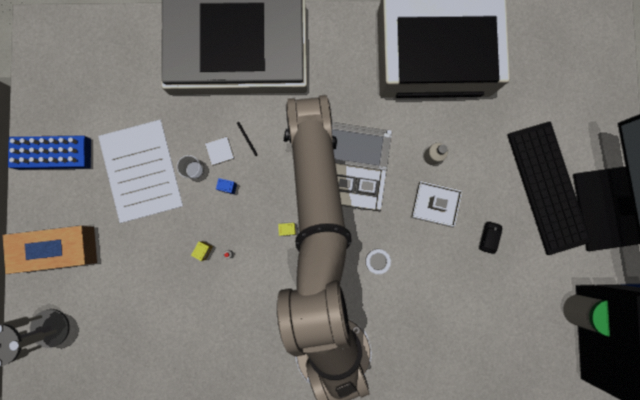

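The used cartridge is in the tray at (440,202), both fresh ones are down in their bays at (346,186) and (367,187), and no white cartridge is left on the desk. Now to shut the cover.

```bash
python3 -m jog '[[-0.4,0.1,2,0],[-0.4,0.1,4,0],[-0.4,0.1,6,0],[-0.4,0.1,7.5,0],[-0.4,0.1,8.1,0],[-0.4,0.1,8.1,0],[-0.4,0.1,8.1,0]]';  python3 -m jog '[[0,0,0,0],[0,0,0,0],[0,0,0,0],[0,0,0,0],[0,0,0,0],[0,0,0,0],[0,0,0,0],[0,0,0,0],[0,0,0,0],[0,0,0,0],[0,0,0,0]]' 1 40; python3 -m jog '[[0,0,-0.1,0],[0,0,-0.25,0],[0,0,-0.25,0]]'; python3 go.py 524.8 80.6 118 80.4
```

```text
t: 40.25
eef_pos: [0.6426, 0.0612, 0.1172]
tool_rot: [0.0, 0.084, 0.996, -0.0]
contact_force: [0.5, 0.1, 1.2]
gripper_width: 0.996
grasp_force: 0.0
t: 41.17
eef_pos: [0.6425, 0.0596, 0.1175]
tool_rot: [0.0, 0.084, 0.996, -0.001]
contact_force: [-1.7, -3.3, 6.0]
gripper_width: 0.266
grasp_force: 39.3
t: 41.42
eef_pos: [0.6419, 0.0597, 0.1186]
tool_rot: [-0.0, 0.084, 0.996, -0.001]
contact_force: [0.4, -5.5, -6.0]
gripper_width: 0.266
grasp_force: 39.4
shift cm [11.9   0.1   0.07] spin -0.001 tilt 0.11 t 41.4167 eef [641.9  59.7 118.6] F [ 0.4 -5.5 -6. ] grip 39.4 0.266
```

```bash
python3 -m jog '[[1,0,0,0],[2,0,0,0],[3,0,0,0],[4,0,0,0],[5,0,0,0],[6,0,0,0],[7,0,0,0],[8,0,0,0],[9,0,0,0],[10,0,0,0],[11,0,0,0],[11.5,0,0,0],[11.7,0,0,0],[11.7,0,0,0],[11.7,0,0,0]]'; python3 -m jog '[[0.1,0,0,0],[0.2,0,0,0],[0.2,0,0,0]]';  python3 go.py 524.8 80.6 110 80.4
```

```text
t: 42.67
eef_pos: [0.5257, 0.0792, 0.1184]
tool_rot: [-0.001, 0.084, 0.996, -0.001]
contact_force: [0.6, -6.7, -4.9]
gripper_width: 0.257
grasp_force: 39.4
t: 42.92
eef_pos: [0.5257, 0.0792, 0.119]
tool_rot: [0.001, 0.084, 0.996, -0.001]
contact_force: [3.8, -6.8, -6.0]
gripper_width: 0.265
grasp_force: 39.4
shift cm [0.11 0.12 0.9 ] spin -0.002 tilt 0.13 t 42.9167 eef [525.7  79.2 119. ] F [ 3.8 -6.8 -6. ] grip 39.4 0.265
```

```bash
python3 -m jog '[[0,0,0.3,0],[0,0,0.6,0],[0,0,0.9,0],[0,0,1.0,0],[0,0,1.0,0]]'; python3 -m jog '[[0,0,0,0],[0,0,0,0],[0,0,0,0],[0,0,0,0],[0,0,0,0],[0,0,0,0],[0,0,0,0]]' -1; python3 -m jog '[[0,0,-3,0],[0,0,-6,0],[0,0,-10,0],[0,0,-14,0]]'; python3 -m jog '[[0,3,0,0],[0,7,0,0],[0,11,0,0],[0,15,0,0],[0,19,0,0],[0,23,0,0],[0,25,0,0],[0,25,0,0],[0,25,0,0]]'
python3 - <<'E'
from h import *
for n in('scene','top'):
  c=cam(n);w=pts(c);save(c,f'pics/{n}7.png')
  print(rects(w,.105,.16,.45,.7,0,.15,8)); print(rects(w,.06,.085,.4,.56,-.43,-.25,15)); print(rects(w,.08,.1,.4,.75,-.2,.15,200))
  m=(w[...,2]>.11)&(w[...,2]<.16)&(abs(w[...,0]-.525)<.03)&(abs(w[...,1]-.08)<.03);print('knob top',np.percentile(w[m][:,2]*1000,[50,80,95]))
s=cv2.imread('pics/scene7.png')[140:260,220:360];t=cv2.imread('pics/top7.png')[110:230,290:470]
cv2.imwrite('pics/c7.png',np.vstack([cv2.resize(s,(400,300)),cv2.resize(t,(400,267))]))
E
```

```text
t: 43.33
eef_pos: [0.526, 0.0792, 0.1105]
tool_rot: [0.001, 0.085, 0.996, -0.001]
contact_force: [-1.1, -8.3, 10.1]
gripper_width: 0.261
grasp_force: 41.2
t: 43.92
eef_pos: [0.5249, 0.0812, 0.1092]
tool_rot: [-0.0, 0.084, 0.996, 0.0]
contact_force: [-0.1, 0.3, -1.0]
gripper_width: 1.0
grasp_force: 0.0
t: 44.25
eef_pos: [0.5242, 0.0808, 0.2503]
tool_rot: [-0.001, 0.084, 0.996, -0.0]
contact_force: [0.1, 0.3, -0.2]
gripper_width: 0.998
grasp_force: 0.0
t: 45.0
eef_pos: [0.5662, 0.3289, 0.2485]
tool_rot: [-0.0, 0.082, 0.997, -0.0]
contact_force: [0.4, -0.0, 1.0]
gripper_width: 1.004
grasp_force: 0.0
[([525.8, 80.4], [23.5, 19.9], 60.5, 127.4, 84, 319, 208)]
[([472.6, -345.0], [57.4, 36.4], 73.1, 75.5, 100, 276, 162)]
[([598.8, -50.7], [255.0, 248.8], 80.5, 90.6, 3579, 276, 206)]
knob top [127.52122975 134.15927116 135.66233389]
[([524.4, 80.8], [21.7, 22.8], 88.2, 132.9, 56, 304, 186)]
[([471.7, -344.2], [51.3, 36.9], 75.1, 75.2, 201, 440, 202)]
[([598.1, -50.3], [248.5, 250.9], 80.6, 91.4, 5394, 346, 161)]
knob top [133.011971   136.34112972 138.56799238]
```

View pics/c7.png

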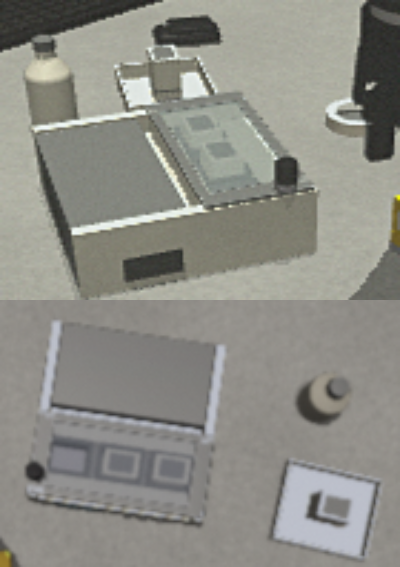

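The cover is shut and the knob is back at its starting position and height (132.9 mm by depth, 132.7 mm at the start). Both fresh cartridges are held under the cover, and the used one is upright in the tray. Handing in.

```bash
python3 -m jog '[[0,0,0,0],[0,0,0,0],[0,0,0,0]]'; python3 -c "
from station import bot;print(bot.hand_in())"
```

```text
t: 45.35
eef_pos: [0.567, 0.3263, 0.2496]
tool_rot: [0.0, 0.085, 0.996, 0.0]
contact_force: [-0.7, 0.9, 0.1]
gripper_width: 1.001
grasp_force: 0.0
the job is handed in; nothing more can be done
None
```

I handed the job in at t ≈ 45 s (no verdict came back): the used cartridge stands upright in the tray, both fresh cartridges present are held down in the middle and right bays, the cover is shut with the plunger down, and nothing was knocked over.

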